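Lock the picture-frame gluing clamp with its extension bar

TASK

Lock the toggle clamp on the picture-frame gluing jig: take the extension bar from its cradle, push it well into the socket of the red clamp lever, swing the lever with the bar from the robot's right to its left, past the dead point and on until it rests locked against its stop, without forcing it, then draw the bar out and lay it back in the cradle. Move the lever only by the bar, never with the gripper itself, and leave everything else on the sideboard where it is.

Things in the scene. Friction and masses are not known exactly. Their poses are not given: they have to be found in the camera images.
- jig: fixed gluing jig: plywood board 335 x 240 x 18 mm, red clamp housing 85 x 64 mm, 64 mm high, and beyond it a dark picture frame being glued. Origin: on the table under the lever's pivot. x points from the pivot to the frame (away from the robot), z up. The board reaches from 60 mm behind the pivot to 275 mm ahead
- lever_pivot (a point): on the red lever's vertical pivot axis, 85 mm above the table (height of its socket axis). At the start the lever points to the robot, straight or to its right; swing it to the robot's left, clockwise from above. It turns freely for up to 0.65 rad, then under load; it locks 0.8 to 1.5 rad from its start. Dead point and stop are hidden and the start angle does not tell them: they must be felt
- socket_mouth (a point): centre of the mouth of the lever's square socket, 95 mm from the pivot, 85 mm above the table; turns with the lever. Its x axis points into the socket, to the pivot. Socket 18 mm wide inside, 26 mm outside, 45 mm deep, closed end; a steel flare stands out 11 mm beyond the mouth, opening to 34 mm. The bar must not press on the lever with over 32 N; 9 N sideways at its grip is fine
- pad (a point): face centre of the clamp's black rubber pad, 26 mm across, 36 mm up, 8 to 26 mm short of the frame at the start. It moves along jig x: 116.9 mm from the jig's origin at dead point, 115.8 to 116.7 locked. The lever resists with up to 1.1 N m, then less; past the dead point it pulls on by itself (0.3 to 0.6 N m) and 0.16 rad on it meets a hard stop and stays locked. Let go before, it springs back
- bar_center (a point): centre of the extension bar: a steel bar 240 mm long, 14 mm square, 0.2 to 0.4 kg, with a green grip sleeve 70 mm long and 20 mm square about its middle; both ends are alike. x runs along the bar. Fully in the socket, the centre is 75 mm out from socket_mouth
- cradle_top (a point): fixed light wooden cradle, 210 x 70 mm, in which the bar lies level along the cradle's x: two rests 30 mm high, 20 mm thick, 170 mm apart, each with a lip on either side up to 42 mm, 40 mm apart. This point is where the centre of the bar lies, 37 mm above the table
- dish: white bowl, 130 mm across, 45 mm high, fixed; origin at the middle of its underside; leave it
Not all that is in view belongs to the job. Of the things like the part that bears bar_center, leave any that is turquoise; of the rest the larger one is meant.

How it is judged:
By the outcome, as a careful person would: the job done as asked, in the order asked, and still so for the second after the job is handed in, with the robot touching nothing.
It also fails if it takes over 72 s, if anything falls off the work surface, if the arm or the gripper's body presses on something with over 40 N, if the wrist force passes 120 N, or if a joint passes its speed limit or range.

ROBOT

A 6-joint arm with a two-finger parallel gripper is mounted at the origin on the work surface. World frame = base frame: x ahead of the robot, y to its left, z up, the work surface at z = 0. Lengths are in m, angles in rad, forces in N, time in s.
With the tool pointing down it reaches from about 0.25 to 0.775 m from the base axis. Payload 4 kg.
Tool frame: the origin (TCP) lies on the centre line of the jaws, within the pads' length; the fingertips stand 17 mm ahead of it and the grasp point (between the pads) lies 2 mm behind it; z points along the fingers, y is the line along which they close (so a half turn about z gives the same grasp; the last joint's range is limited). The gripper opens to 94 mm and grips with 3 to 60 N. Pads are 16 mm wide; open, the fingers measure 119 mm over their backs; the gripper's body (75 mm by 177 mm) begins 78 mm behind the grasp point.
Start: joints at [1.177, 0.087, 1.371, -0, 1.684, -0.103], TCP at [0.158, 0.527, 0.223] pointing down, gripper open.
Joint ranges: [-3.1, 3.1], [-0.76, 2.03], [0.27, 2.55], [-1.08, 4.22], [0.17, 2.65], [-2.57, 2.57]. Speed limits (rad/s): [2.79, 2.79, 3.14, 3.14, 3.14, 3.14].

INTERFACE

Orientations are given as [roll, pitch, yaw] about the fixed x, y, z axes, in that order (R = Rz(yaw) Ry(pitch) Rx(roll)).
In Python, from bench import robot gives the robot as it stands.
- The arm moves only by the tool servo_tool, never from a script. Its argument "plan" is a list of rows, each a list of 7 numbers: the shift along the tool's x, y, z normalised to -1 to 1, where 1 is 0.1 m, then the turn, a rotation vector about the tool's x, y, z normalised to -1 to 1, where 1 is pi/2 rad, then the finger opening in mm, from 0 to 94. In form: [[x, y, z, ax, ay, az, gripper], ...]. A call has 1 to 12 rows; each row is the pose to reach, as a shift and turn from the pose commanded when the call began, along the tool's axes at that moment; what a row does not reach only later rows make up. A row lasts 1/12 s, in which the tool goes at most 41.7 mm and 7.16 degrees, less where a joint would pass 70% of its speed; a pose out of reach is approached as far as the arm can. A call with a number of a shift or a turn outside -1 to 1 is refused whole. A call with a gripper value outside its range is refused whole. The fingers move at their own pace and stop on an object; the grip force is fixed at half the most. Time passes only in rows, so rows that repeat a pose let the fingers close. It gives the time, the measured TCP pose, the force, the opening and the grip force at its end, in the units of the state.
- robot.get_obs(): the state, without advancing time (a new reading comes with each control period).
- robot.snapshot(name): name is "scene" or "top" or "wrist"; returns the picture (420x560x3 uint8, red, green, blue); there is no depth.
- robot.camera_params(name): a dict with "camera_matrix" (3x3 intrinsics, pixels), "rvec" (rotation vector, rad) and "tvec" (3), from world to camera coordinates, as OpenCV has them; the wrist camera has in their place "tool_from_camera" (4x4, takes a point from camera to tool coordinates, whose origin is the TCP and whose axes are the flange's). Camera axes: x right, y down, z forward; pixel columns grow to the right and rows downward; lengths in m; the calibration is good to about 2 mm. A picture is of the moment at which its call begins: read the wrist's pose just before it. camera_params takes no time and is no camera call.
- robot.close_job(): hands the job in; it is judged then, once.
Trained networks look in the newest picture that a camera, given by its name, has taken for a name from the list of things; names that differ only in an ending like _2 or _b are one class to them, and where a whole thing is asked for, a point or a joint stands for the part that bears it (a point fixed in the world has none). Each returns a list of dicts, best first, with "conf" (0 to 1); they miss things now and then, are a little off and sometimes report something else, mostly with a low value. They report only what shows in the picture. A call takes as long as a camera call. They do not tell look-alikes from the thing itself.
- robot.find_in(thing, camera): "extent" ([centre column, centre row, width, height] in pixels, round what is visible of it).
The state is a dict: "time": time; "joint_positions": joint angles; "qvel": joint speeds; "joint_torque": joint torques, N m; "tool_pos": TCP position; "ee_rot": TCP orientation; "wrist_force": force on the tool from outside, world axes, zero at the start; "wrist_torque": the same for the moment, N m; "width": finger opening in m; "finger_force": force on a finger pad.
Only numpy, scipy, OpenCV 4.12 (cv2) and the standard library are available. Lean on these libraries where they do the work, as an engineer would, in place of code of your own. Each camera call takes 0.05 s, during which the arm holds its last target. There are 200 camera calls.

## Working session

There is one attempt and no reset: what is moved stays moved. The work goes in short steps, Python scripts to look and compute and a tool call to move; the robot and the scene stay as the last step left them, time stands still between calls to the robot, and variables do not carry over. Pictures are saved under pics/ and viewed, at most 10 in all, crops included, and the job is handed in when it is done.

Besides the shell and the picture viewer there is one more tool, called after "Emit:" in YAML: its name, and indented under it one key for each argument. servo_tool: Moves the arm, as the interface text tells. Scaled input: -1 to 1 covers 0.1 m each way for a shift and pi/2 rad each way for a turn. Its arguments: {"type":"object","properties":{"plan":{"type":"array","items":{"type":"array","items":{"type":"number"}}}},"required":["plan"]}

```bash
mkdir -p pics; ls; cat > h.py <<'E'
import numpy as np, cv2
from scipy.spatial.transform import Rotation as R
from bench import robot
def cam(n):
    p=robot.camera_params(n); K=np.array(p["camera_matrix"])
    if "rvec" in p:
        Rm=cv2.Rodrigues(np.array(p["rvec"],float))[0]; t=np.array(p["tvec"],float).ravel()
        return K,Rm,t
    o=robot.get_obs(); T=np.eye(4); T[:3,:3]=R.from_euler('xyz',o["ee_rot"]).as_matrix(); T[:3,3]=o["tool_pos"]
    T=np.linalg.inv(T@np.array(p["tool_from_camera"])); return K,T[:3,:3],T[:3,3]
def px2w(n,uv,z,c=None):
    K,Rm,t=c or cam(n); d=Rm.T@np.linalg.solve(K,[uv[0],uv[1],1]); o=-Rm.T@t
    return o+d*(z-o[2])/d[2]
def w2px(n,P,c=None):
    K,Rm,t=c or cam(n); q=K@(Rm@np.array(P)+t); return q[:2]/q[2]
def snap(n,f):
    im=robot.snapshot(n); cv2.imwrite("pics/"+f,cv2.cvtColor(im,cv2.COLOR_RGB2BGR)); return im
E
python3 - <<'E'
from h import *
o=robot.get_obs(); print(o)
a=snap("scene","s0.png"); b=snap("top","t0.png")
cv2.imwrite("pics/a.png",cv2.cvtColor(cv2.resize(np.hstack([a]),None,fx=1.4,fy=1.4),cv2.COLOR_RGB2BGR))
cv2.imwrite("pics/b.png",cv2.cvtColor(cv2.resize(b,None,fx=1.4,fy=1.4),cv2.COLOR_RGB2BGR))
for n in ["bar_center","cradle_top","socket_mouth","lever_pivot","jig","pad","dish"]:
  for c in ["scene","top"]:
    print(n,c,[(np.round(d["extent"]).tolist(),round(d["conf"],2)) for d in robot.find_in(n,c)])
E
```

```text
pics
{'time': 0.0, 'joint_positions': array([ 1.17688057e+00,  8.79366407e-02,  1.37221302e+00,  2.26899711e-06,
        1.68361996e+00, -1.03101856e-01]), 'qvel': array([ 0.0007716 ,  0.00018009, -0.00012941, -0.0023636 ,  0.00034156,
       -0.00013929]), 'joint_torque': array([-6.77560638e-04, -3.40187144e+01, -3.02426291e+01,  7.17709330e-02,
        3.31425795e-02, -1.76449607e-04]), 'tool_pos': array([0.15751141, 0.52643324, 0.22133511]), 'ee_rot': array([-3.13942748e+00, -2.26294997e-04,  2.85077876e+00]), 'wrist_force': array([ 0.57686895,  0.11108055, -0.32618127]), 'wrist_torque': array([-0.0298698 ,  0.01917126,  0.00729942]), 'finger_force': 0.0, 'width': 0.09388594885898591}
bar_center scene [([431.0, 243.0, 16.0, 72.0], 0.97), ([367.0, 310.0, 77.0, 54.0], 0.68), ([340.0, 256.0, 38.0, 46.0], 0.56)]
bar_center top [([128.0, 242.0, 7.0, 98.0], 0.94), ([156.0, 358.0, 70.0, 73.0], 0.84), ([199.0, 258.0, 21.0, 60.0], 0.58)]
cradle_top scene [([364.0, 312.0, 80.0, 74.0], 0.8)]
cradle_top top [([132.0, 242.0, 36.0, 85.0], 0.8)]
socket_mouth scene [([255.0, 227.0, 36.0, 44.0], 0.83)]
socket_mouth top [([257.0, 183.0, 40.0, 47.0], 0.61)]
lever_pivot scene [([256.0, 228.0, 35.0, 43.0], 0.94), ([221.0, 145.0, 39.0, 34.0], 0.66)]
lever_pivot top [([258.0, 183.0, 36.0, 55.0], 0.87)]
jig scene [([214.0, 283.0, 152.0, 155.0], 0.62)]
jig top [([238.0, 136.0, 128.0, 149.0], 0.9)]
pad scene [([222.0, 272.0, 14.0, 17.0], 0.54)]
pad top [([238.0, 140.0, 12.0, 20.0], 0.42)]
dish scene [([221.0, 146.0, 41.0, 34.0], 0.81)]
dish top [([399.0, 210.0, 48.0, 51.0], 0.65), ([258.0, 182.0, 35.0, 53.0], 0.54)]
```

View pics/a.png

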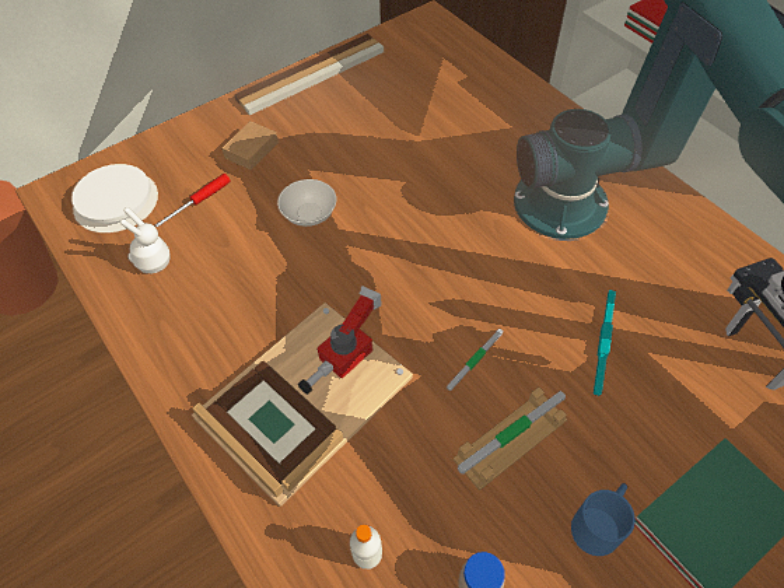

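View pics/b.png

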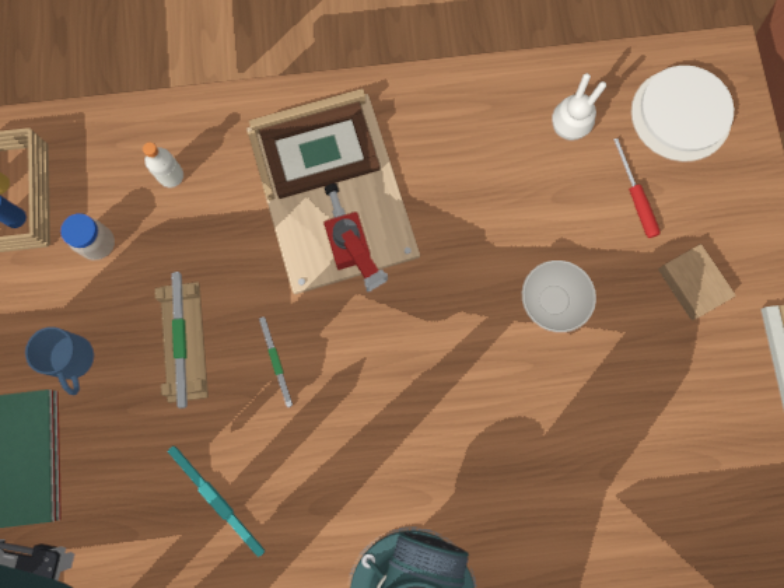

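The candidates for the bar, in top-image pixels, are the green-sleeved bar in the cradle (128,242), the small green-sleeved bar (197,258) and the turquoise bar (156,358). I choose the one in the cradle, because it is the larger of the two that aren't turquoise.

```bash
python3 - <<'E'
from h import *
s=cv2.cvtColor(cv2.imread("pics/s0.png"),cv2.COLOR_BGR2RGB); t=cv2.cvtColor(cv2.imread("pics/t0.png"),cv2.COLOR_BGR2RGB)
def up(im,x0,y0,w,h,f): return cv2.resize(im[y0:y0+h,x0:x0+w],None,fx=f,fy=f,interpolation=cv2.INTER_CUBIC)
A=up(t,90,180,110,120,3.5); B=up(t,170,60,140,150,2.8)
H=420; out=np.hstack([A[:H],B[:H]]); cv2.imwrite("pics/c.png",cv2.cvtColor(out,cv2.COLOR_RGB2BGR)); print(out.shape)
def green(im,x0,y0,x1,y1):
    h=cv2.cvtColor(im,cv2.COLOR_RGB2HSV); m=cv2.inRange(h,(50,120,50),(75,255,255)); k=np.zeros_like(m); k[y0:y1,x0:x1]=m[y0:y1,x0:x1]
    return cv2.minAreaRect(cv2.findNonZero(k)), np.mean(cv2.findNonZero(k)[:,0],0)
for n,im,b in [("top",t,(110,180,150,300)),("scene",s,(320,270,410,345))]:
    r,m=green(im,*b); print(n,r,m,px2w(n,m,0.042))
for uv in [(127,195),(130,288)]: print("bar ends",px2w("top",uv,0.042))
print("pivot",px2w("top",(248,166),.095),px2w("top",(268,202),.09))
print("scene pivot",px2w("scene",(244,239),.1),px2w("scene",(265,213),.09))
for n in("top","scene"):
  K,Rm,T=cam(n); print(n,-Rm.T@T)
E
```

```text
(420, 777, 3)
top ((127.43196868896484, 241.50311279296875), (26.926742553710938, 7.991748332977295), 87.39744567871094) [127.35514019 241.51869159] [0.47241733 0.35179166 0.042     ]
scene ((366.4600524902344, 307.280029296875), (9.0, 27.60000228881836), 53.13010025024414) [366.56903766 307.17573222] [0.47024818 0.3536449  0.042     ]
bar ends [0.58909027 0.34604029 0.042     ]
bar ends [0.3595446  0.35188586 0.042     ]
pivot [0.61180804 0.03864421 0.095     ] [0.51913482 0.00095134 0.09      ]
scene pivot [0.61516315 0.04491679 0.1       ] [0.52274106 0.00671928 0.09      ]
top [0.24158146 0.00956119 1.28644119]
scene [0.91060941 0.61572916 1.14644345]
```

View pics/c.png

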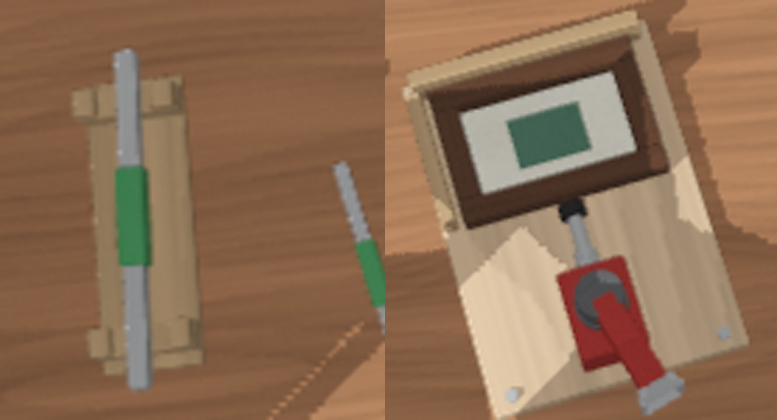

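The close crop shows the large green-sleeved bar in the cradle, with the sleeve at top pixel (127,241). The lever points toward the robot and to its right, with the flare at about (268,202). I'm moving above the cradle now.

Emit:
servo_tool:
  plan:
    - [-1, -0.3, 0, 0, 0, 0, 94]
    - [-1, -0.3, 0, 0, 0, 0, 94]
    - [-1, -0.3, 0, 0, 0, 0, 94]
    - [-1, -0.3, 0, 0, 0, 0, 94]

```text
time: 1.13
tool_pos: [0.248, 0.4675, 0.2226]
ee_rot: [-3.141, 0.002, 2.846]
wrist_force: [-0.2, 0.2, -0.2]
width: 0.0939
finger_force: 0.0
```

Emit:
servo_tool:
  plan:
    - [-1, -0.3, 0, 0, 0, 0, 94]
    - [-1, -0.3, 0, 0, 0, 0, 94]
    - [-1, -0.3, 0, 0, 0, 0, 94]
    - [-1, -0.3, 0, 0, 0, 0, 94]

```text
time: 1.47
tool_pos: [0.3346, 0.4105, 0.2224]
ee_rot: [-3.141, 0.001, 2.846]
wrist_force: [1.2, 0.1, -0.1]
width: 0.094
finger_force: 0.0
```

Emit:
servo_tool:
  plan:
    - [-1, -0.3, 0, 0, 0, -0.17, 94]
    - [-1, -0.3, 0, 0, 0, -0.17, 94]
    - [-1, -0.3, 0, 0, 0, -0.17, 94]
    - [-1, -0.3, 0, 0, 0, -0.17, 94]
    - [-1, -0.3, 0, 0, 0, -0.17, 94]

```text
time: 1.88
tool_pos: [0.4191, 0.3552, 0.2222]
ee_rot: [3.141, -0.001, 3.116]
wrist_force: [-0.9, 0.3, 0.3]
width: 0.094
finger_force: 0.0
```

```bash
cat >> h.py <<'E'
def rel(x,y,z,yaw):
    o=robot.get_obs(); y0=o["ee_rot"][2]; p=o["tool_pos"]
    d=np.array([x,y,z])-p; c,s=np.cos(y0),np.sin(y0)
    dy=(yaw-y0+np.pi)%(2*np.pi)-np.pi
    return np.round([(c*d[0]+s*d[1])*10,(s*d[0]-c*d[1])*10,-d[2]*10,0,0,-dy/(np.pi/2)],3)
def st():
    o=robot.get_obs(); print("t",round(o["time"],2),"p",np.round(o["tool_pos"],4),"rpy",np.round(o["ee_rot"],3),"F",np.round(o["wrist_force"],1),"M",np.round(o["wrist_torque"],2),"w",round(o["width"]*1000,1),"g",round(o["finger_force"],1),"q",np.round(o["joint_positions"],2))
E
python3 - <<'E'
from h import *
st(); c=cam("wrist"); im=snap("wrist","w1.png")
for n in ["bar_center","cradle_top"]: print(n,[(np.round(d["extent"]).tolist(),round(d["conf"],2)) for d in robot.find_in(n,"wrist")])
h=cv2.cvtColor(im,cv2.COLOR_RGB2HSV); m=cv2.inRange(h,(50,120,40),(78,255,255))
n,l,s,ce=cv2.connectedComponentsWithStats(m)
for i in range(1,n):
    if s[i][4]>150:
        r=cv2.minAreaRect(cv2.findNonZero((l==i).astype(np.uint8))); print(s[i],r); b=cv2.boxPoints(r); print([np.round(px2w("wrist",q,.047,c),4).tolist() for q in b], px2w("wrist",r[0],.047,c))
E
```

```text
t 1.88 p [0.4191 0.3552 0.2222] rpy [ 3.141e+00 -1.000e-03  3.116e+00] F [-0.9  0.3  0.3] M [ 0.11  0.05 -0.  ] w 94.0 g 0.0 q [ 0.6   0.09  1.37  0.    1.68 -0.95]
bar_center [([276.0, 225.0, 19.0, 187.0], 0.85), ([272.0, 38.0, 69.0, 76.0], 0.72)]
cradle_top [([276.0, 231.0, 70.0, 171.0], 0.97)]
[ 479    0   81  182 3990] ((519.0, 90.5), (181.0, 80.0), 90.0)
[[0.2343, 0.5494, 0.047], [0.2362, 0.6248, 0.047], [0.4092, 0.6589, 0.047], [0.407, 0.5725, 0.047]] [0.31582031 0.60042624 0.047     ]
[493  66  35  30 239] ((508.9327697753906, 77.90885925292969), (30.585124969482422, 31.889305114746094), 75.3791275024414)
[[0.2933, 0.5678, 0.047], [0.2867, 0.5971, 0.047], [0.3143, 0.6094, 0.047], [0.3212, 0.5795, 0.047]] [0.30370925 0.58842455 0.047     ]
[130 172  26  40 557] ((142.3766326904297, 191.33409118652344), (40.95000457763672, 14.106016159057617), 70.46334838867188)
[[0.3902, 0.1963, 0.047], [0.3855, 0.2112, 0.047], [0.4283, 0.2206, 0.047], [0.4332, 0.2053, 0.047]] [0.40895742 0.20830552 0.047     ]
[267 210  17  60 953] ((275.0, 239.5), (59.0, 16.0), 90.0)
[[0.4334, 0.3429, 0.047], [0.4338, 0.3605, 0.047], [0.5044, 0.3591, 0.047], [0.504, 0.3405, 0.047]] [0.46802403 0.35077844 0.047     ]
```

View pics/w1.png

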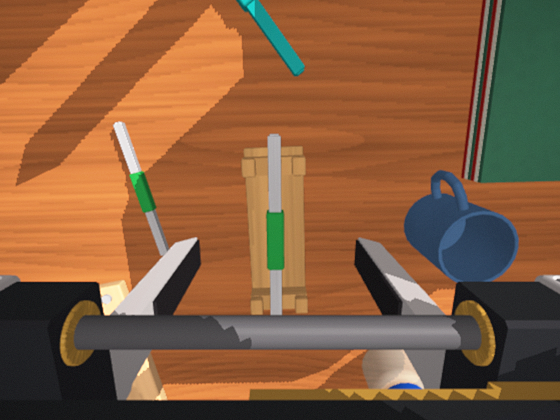

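The wrist image shows the bar lying in the cradle at (275,239), midway between the fingers. I'm descending to grasp it.

Emit:
servo_tool:
  plan:
    - [-0.5, -0.055, 0.4, 0, 0, 0, 94]
    - [-0.5, -0.055, 0.8, 0, 0, 0, 94]
    - [-0.5, -0.055, 0.95, 0, 0, 0, 94]
    - [-0.5, -0.055, 0.95, 0, 0, 0, 94]

```text
time: 2.37
tool_pos: [0.465, 0.3466, 0.1196]
ee_rot: [-3.134, -0.012, 3.119]
wrist_force: [-1.6, -0.7, -2.3]
width: 0.0942
finger_force: 0.0
```

Emit:
servo_tool:
  plan:
    - [0, 0, 0.4, 0, 0, 0, 94]
    - [0, 0, 0.7, 0, 0, 0, 94]
    - [0, 0, 0.87, 0, 0, 0, 94]
    - [0, 0, 0.87, 0, 0, 0, 94]
    - [0, 0, 0.87, 0, 0, 0, 40]
    - [0, 0, 0.87, 0, 0, 0, 40]
    - [0, 0, 0.87, 0, 0, 0, 40]
    - [0, 0, 0.87, 0, 0, 0, 40]

```text
time: 3.03
tool_pos: [0.4704, 0.3491, 0.0432]
ee_rot: [3.139, 0.004, 3.118]
wrist_force: [1.1, 0.2, -0.2]
width: 0.0708
finger_force: 0.0
```

```bash
python3 - <<'E'
from h import *
st(); print(rel(.469,.351,.04,3.117))
E
```

```text
t 3.03 p [0.4704 0.3491 0.0432] rpy [3.139 0.004 3.118] F [ 1.1  0.2 -0.2] M [-0.04  0.01  0.02] w 70.8 g 0.0 q [ 0.54  0.26  1.53  0.    1.34 -1.01]
[0.014 0.019 0.032 0.    0.    0.001]
```

Closing the gripper with a slight correction.

Emit:
servo_tool:
  plan:
    - [0.01, 0.02, 0.03, 0, 0, 0, 35]
    - [0.01, 0.02, 0.03, 0, 0, 0, 25]
    - [0.01, 0.02, 0.03, 0, 0, 0, 5]
    - [0.01, 0.02, 0.03, 0, 0, 0, 5]
    - [0.01, 0.02, 0.03, 0, 0, 0, 5]
    - [0.01, 0.02, 0.03, 0, 0, 0, 5]
    - [0.01, 0.02, 0.03, 0, 0, 0, 5]
    - [0.01, 0.02, 0.03, 0, 0, 0, 5]
    - [0.01, 0.02, 0.03, 0, 0, 0, 5]

```text
time: 3.78
tool_pos: [0.4683, 0.3503, 0.0375]
ee_rot: [3.141, 0.0, 3.118]
wrist_force: [-0.2, 1.1, -0.2]
width: 0.0195
finger_force: 30.0
```

```bash
python3 - <<'E'
from h import *
st()
E
```

```text
t 3.78 p [0.4683 0.3503 0.0375] rpy [3.141 0.    3.118] F [-0.2  1.1 -0.2] M [ 0.16 -0.03  0.09] w 19.5 g 30.0 q [ 0.55  0.27  1.54  0.    1.34 -1.  ]
```

Emit:
servo_tool:
  plan:
    - [0, 0, -0.15, 0, 0, 0, 5]
    - [0, 0, -0.4, 0, 0, 0, 5]
    - [0, 0, -0.7, 0, 0, 0, 5]
    - [0, -0.1, -0.9, 0, 0, 0, 5]

```text
time: 4.12
tool_pos: [0.4679, 0.3412, 0.1287]
ee_rot: [3.14, 0.0, 3.119]
wrist_force: [-0.3, 1.0, -3.5]
width: 0.0196
finger_force: 30.0
```

Emit:
servo_tool:
  plan:
    - [-0.2, -0.2, -0.3, 0, 0, 0, 5]
    - [-0.36, -0.6, -0.6, 0, 0, 0, 5]
    - [-0.36, -1, -0.8, 0, 0, 0, 5]
    - [-0.36, -1, -0.8, 0, 0, 0, 5]

```text
time: 4.45
tool_pos: [0.5033, 0.2353, 0.2108]
ee_rot: [-3.14, 0.005, 3.114]
wrist_force: [0.9, -0.1, -2.7]
width: 0.0198
finger_force: 30.0
```

Emit:
servo_tool:
  plan:
    - [-0.2, -0.3, 0, 0, 0, 0, 5]
    - [-0.36, -0.65, 0, 0, 0, 0, 5]
    - [-0.36, -0.95, 0, 0, 0, 0, 5]
    - [-0.36, -1, 0, 0, 0, 0, 5]
    - [-0.36, -1, 0, 0, 0, 0, 5]
    - [-0.36, -1, 0, 0, 0, 0, 5]

```text
time: 4.95
tool_pos: [0.5346, 0.1387, 0.2065]
ee_rot: [3.141, -0.002, 3.117]
wrist_force: [0.5, -0.8, -2.5]
width: 0.0194
finger_force: 30.0
```

```bash
python3 - <<'E'
from h import *
st(); im=snap("wrist","w2.png")
np.save("w2cam.npy",np.array(cam("wrist"),dtype=object),allow_pickle=True)
for n in ["bar_center","lever_pivot","socket_mouth","jig"]: print(n,[(np.round(d["extent"]).tolist(),round(d["conf"],2)) for d in robot.find_in(n,"wrist")])
E
```

```text
t 4.95 p [0.5346 0.1387 0.2065] rpy [ 3.141e+00 -2.000e-03  3.117e+00] F [ 0.5 -0.8 -2.5] M [ 0.07 -0.06  0.01] w 19.4 g 30.0 q [ 0.15  0.1   1.39  0.    1.65 -1.4 ]Traceback (most recent call last):
  File "<stdin>", line 3, in <module>
ValueError: could not broadcast input array from shape (3,3) into shape (3,)
```

View pics/w2.png

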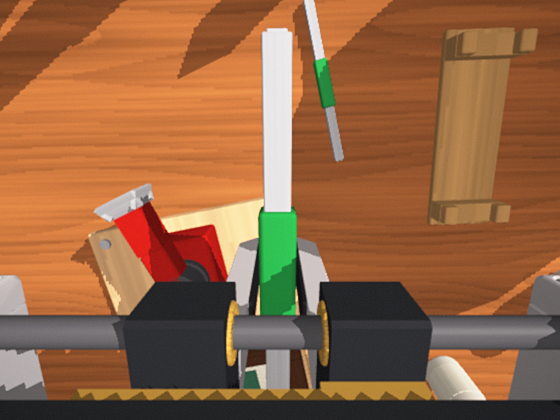

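The wrist view shows the flare at about (125,202), the lever running to its hub at about (195,272), and the cradle at (470,125). I'm enlarging the lever.

```bash
python3 - <<'E'
from h import *
im=cv2.imread("pics/w2.png"); c=im[175:295,80:240]; cv2.imwrite("pics/w2c.png",cv2.resize(c,None,fx=5,fy=5,interpolation=cv2.INTER_CUBIC))
E
```

```text
(no output)
```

View pics/w2c.png

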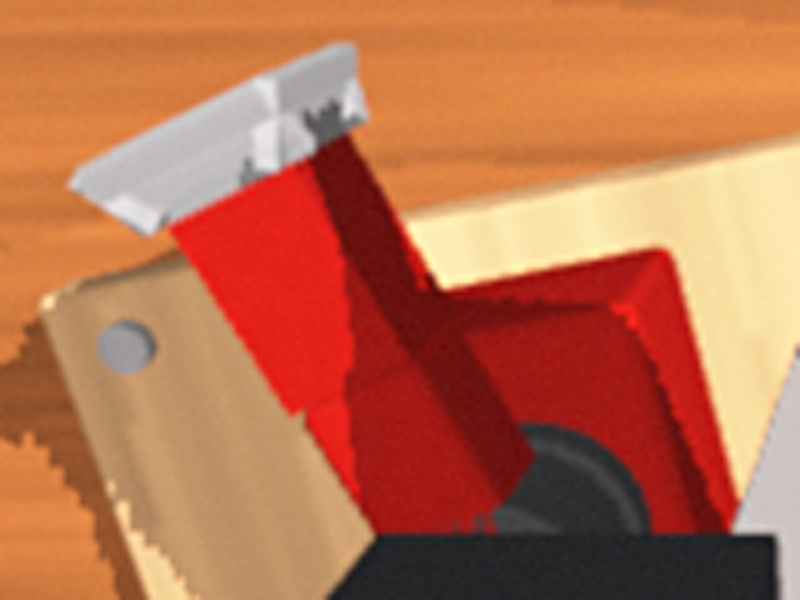

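```bash
python3 - <<'E'
from h import *
c=cam("wrist"); f=lambda p,z: px2w("wrist",(p[0]/5+80,p[1]/5+175),z,c)
la,lb,ra,rb=[f(p,.098) for p in [(172,230),(372,530),(315,160),(505,505)]]
print("L",la,lb,"R",ra,rb, np.linalg.norm(la-ra),np.linalg.norm(lb-rb))
for a,b in[(la,lb),(ra,rb)]: d=b-a; print("ang",np.arctan2(d[1],d[0]))
fa,fb=f((68,185),.102),f((355,45),.102); print("flare",fa,fb,np.linalg.norm(fa-fb),np.arctan2(*(fb-fa)[[1,0]])-np.pi/2)
m=(la+ra)/2; fm=(fa+fb)/2
n=fa-fb; th=np.arctan2(n[1],n[0])+np.pi/2; 
print("mouth",m,"flaremid",fm,"axis ang flare->mouth",np.arctan2(*(m-fm)[[1,0]]))
# board, top z .018
p1=px2w("top",(292/1.4,292/1.4),.018);p2=px2w("top",(418/1.4,256/1.4),.018)
d=p2-p1; j=np.array([-d[1],d[0],0])/np.linalg.norm(d); print("board edge",np.linalg.norm(d),"jig yaw",np.arctan2(j[1],j[0]),"pivot",(p1+p2)/2+.06*j)
w1=f((45,300),.018); print("corner wrist",w1,"top",p2)
w2=f((800,140),.018); e=w1-w2; j=np.array([-e[1],e[0],0])/np.linalg.norm(e); print("jig yaw w",np.arctan2(j[1],j[0]),"pivot w",w1-e/np.linalg.norm(e)*.12+.06*j)
# held bar tip and axis
for uv in [(263,31),(291,31)]: print("tip",px2w("wrist",uv,.213,c))
E
```

```text
L [ 0.53876944 -0.00699563  0.098     ] [0.59820306 0.02163534 0.098     ] R [0.5265221  0.02018188 0.098     ] [0.59367661 0.04711712 0.098     ] 0.029809634560541472 0.025880682059573834
ang 0.4489252610773705
ang 0.3814487257718586
flare [ 0.52905077 -0.02172743  0.102     ] [0.50555581 0.03138539 0.102     ] 0.058077401925682906 0.416482009038047
mouth [0.53264577 0.00659312 0.098     ] flaremid [0.51730329 0.00482898 0.102     ] axis ang flare->mouth 0.11448109417378222
board edge 0.23636325907743735 jig yaw 0.16885766917412176 pivot [0.61555635 0.04428117 0.018     ]
corner wrist [ 0.57772342 -0.08265583  0.018     ] top [ 0.57627088 -0.08230299  0.018     ]
jig yaw w 0.18967827294125483 pivot w [0.61402216 0.04650454 0.018     ]
tip [0.42012303 0.13463643 0.213     ]
tip [0.42040457 0.14707042 0.213     ]
```

```bash
python3 - <<'E'
from h import *
c=cam("wrist"); im=cv2.imread("pics/w2.png"); F=5
big=cv2.resize(im[175:295,80:240],None,fx=F,fy=F,interpolation=cv2.INTER_CUBIC)
def pj(P,th,r,s,z):
    u=np.array([np.cos(th),np.sin(th)]); v=np.array([-u[1],u[0]])
    q=np.array(P)-r*u+s*v; p=w2px("wrist",[q[0],q[1],z],c); return tuple(int(k) for k in (p-[80,175])*F)
P,th=(.615,.0435),.414
def L(a,b,col): cv2.line(big,pj(P,th,*a),pj(P,th,*b),col,1)
for z in(.072,.098):
    for s in(-.013,.013): L((.095,s,z),(.02,s,z),(255,255,0))
    L((.095,-.013,z),(.095,.013,z),(255,255,0))
o=.017
for a,b in [((o,o),(o,-o)),((o,-o),(-o,-o)),((-o,-o),(-o,o)),((-o,o),(o,o))]: L((.106,a[0],.085+a[1]),(.106,b[0],.085+b[1]),(0,255,0))
print(pj(P,th,0,0,.098))
cv2.imwrite("pics/ov.png",big)
E
```

```text
(497, 607)
```

View pics/ov.png

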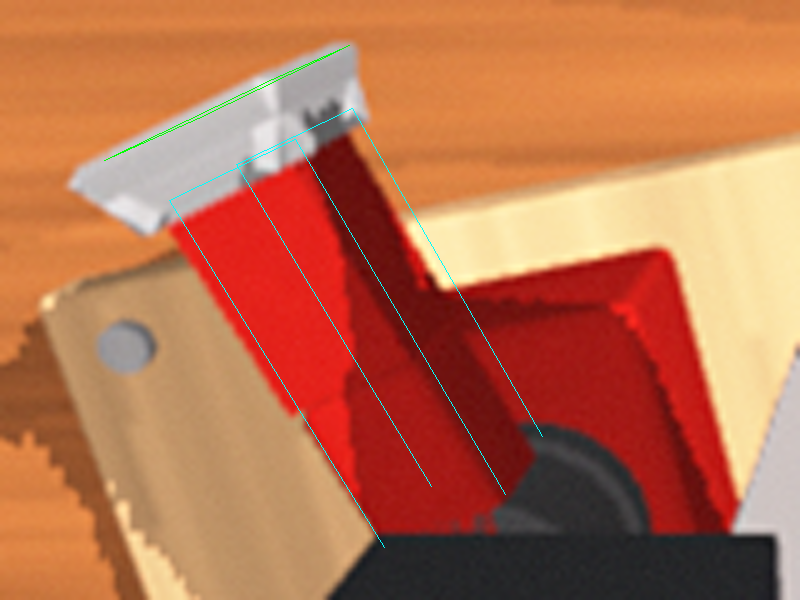

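The overlay fits the lever axis to within a millimetre or so: pivot near (0.615, 0.0435), lever yaw 0.414. I'm moving to the pre-insertion pose, still up high.

Emit:
servo_tool:
  plan:
    - [0.3, -0.4, 0, 0, 0, 0, 5]
    - [0.5, -0.75, 0, 0, 0, 0, 5]
    - [0.67, -0.98, 0, 0, 0, 0, 5]
    - [0.67, -0.98, 0, 0, 0, 0, 5]

```text
time: 5.33
tool_pos: [0.4626, 0.0397, 0.2071]
ee_rot: [-3.139, -0.003, 3.116]
wrist_force: [-0.4, 0.3, -3.9]
width: 0.0198
finger_force: 30.0
```

Emit:
servo_tool:
  plan:
    - [0.3, -0.4, 0, 0, 0, -0.07, 5]
    - [0.5, -0.75, 0, 0, 0, -0.14, 5]
    - [0.67, -0.98, 0, 0, 0, -0.21, 5]
    - [0.67, -0.98, 0, 0, 0, -0.28, 5]
    - [0.67, -0.98, 0, 0, 0, -0.28, 5]
    - [0.67, -0.98, 0, 0, 0, -0.28, 5]

```text
time: 5.83
tool_pos: [0.397, -0.0534, 0.2077]
ee_rot: [3.141, 0.001, -2.728]
wrist_force: [-0.2, 0.8, -2.7]
width: 0.0199
finger_force: 30.0
```

```bash
python3 - <<'E'
from h import *
st(); print(rel(.3953,-.0531,.0855,np.pi+.414))
E
```

```text
t 5.83 p [ 0.397  -0.0534  0.2077] rpy [ 3.141e+00  1.000e-03 -2.728e+00] F [-0.2  0.8 -2.7] M [ 0.03  0.05 -0.01] w 19.9 g 30.0 q [-0.28 -0.25  1.71  0.    1.68 -2.26]
[ 0.015  0.009  1.222  0.     0.    -0.   ]
```

Emit:
servo_tool:
  plan:
    - [0.02, 0.01, 0.4, 0, 0, 0, 5]
    - [0.02, 0.01, 0.75, 0, 0, 0, 5]
    - [0.02, 0.01, 1, 0, 0, 0, 5]
    - [0.02, 0.01, 1, 0, 0, 0, 5]

```text
time: 6.17
tool_pos: [0.3907, -0.0514, 0.1014]
ee_rot: [3.133, -0.009, -2.725]
wrist_force: [-0.6, 1.3, -3.3]
width: 0.0201
finger_force: 30.0
```

Emit:
servo_tool:
  plan:
    - [0, 0, 0.22, 0, 0, 0, 5]
    - [0, 0, 0.22, 0, 0, 0, 5]
    - [0, 0, 0.22, 0, 0, 0, 5]
    - [0, 0, 0.22, 0, 0, 0, 5]
    - [0, 0, 0.22, 0, 0, 0, 5]

```text
time: 6.58
tool_pos: [0.3959, -0.0543, 0.0875]
ee_rot: [-3.139, 0.003, -2.725]
wrist_force: [-0.1, 0.1, -2.9]
width: 0.0199
finger_force: 30.0
```

```bash
python3 - <<'E'
from h import *
st(); print(rel(.3953,-.0531,.0855,np.pi+.414))
s=snap("scene","s3.png"); t=snap("top","t3.png")
A=cv2.resize(t[150:290,200:320],None,fx=4,fy=4,interpolation=cv2.INTER_CUBIC)[:560]; B=cv2.resize(s[180:270,230:330],None,fx=4,fy=4,interpolation=cv2.INTER_CUBIC)
# overlay expected axis
for n,im,x0,y0 in(("top",A,200,150),("scene",B,230,180)):
    for r,col in((.0,(255,255,0)),(.095,(255,255,0)),(.106,(255,255,0)),(.12,(0,0,255))):
        p=w2px(n,[.615-r*.9155,.0435-r*.4023,.085]); cv2.circle(im,tuple(int(k) for k in (p-[x0,y0])*4),3,col,1)
out=np.zeros((560,880,3),np.uint8); out[:A.shape[0],:480]=A; out[:360,480:]=B
cv2.imwrite("pics/v3.png",cv2.cvtColor(cv2.resize(out,None,fx=.9,fy=.9),cv2.COLOR_RGB2BGR))
E
```

```text
t 6.58 p [ 0.3959 -0.0543  0.0875] rpy [-3.139e+00  3.000e-03 -2.725e+00] F [-0.1  0.1 -2.9] M [ 0.06 -0.02 -0.01] w 19.9 g 30.0 q [-0.28 -0.19  1.91  0.    1.42 -2.27]
[0.    0.013 0.02  0.    0.    0.001]
```

View pics/v3.png

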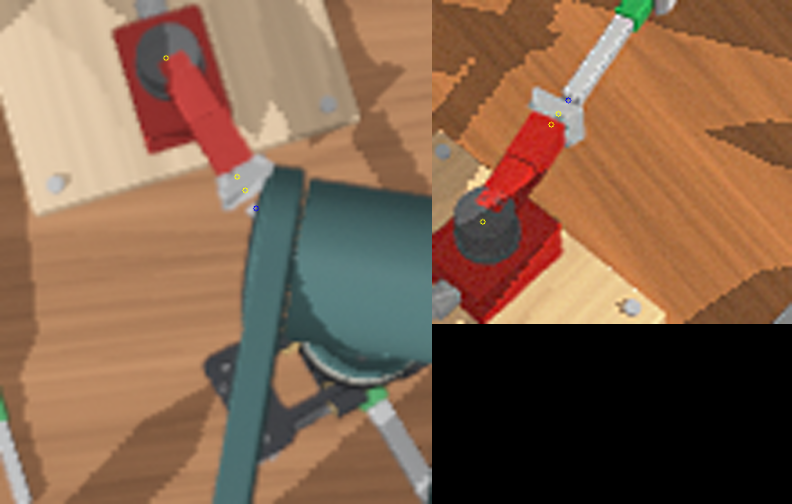

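The scene view shows the bar tip in line with the flare, and the pixel dots agree. I'm inserting slowly.

Emit:
servo_tool:
  plan:
    - [-0.03, 0.013, 0.02, 0, 0, 0, 5]
    - [-0.07, 0.013, 0.02, 0, 0, 0, 5]
    - [-0.11, 0.013, 0.02, 0, 0, 0, 5]
    - [-0.15, 0.013, 0.02, 0, 0, 0, 5]
    - [-0.18, 0.013, 0.02, 0, 0, 0, 5]
    - [-0.21, 0.013, 0.02, 0, 0, 0, 5]
    - [-0.24, 0.013, 0.02, 0, 0, 0, 5]

```text
time: 7.27
tool_pos: [0.4159, -0.0434, 0.0833]
ee_rot: [3.142, -0.001, -2.726]
wrist_force: [-2.2, -1.4, -2.2]
width: 0.02
finger_force: 30.0
```

```bash
cat >> h.py <<'E'
P0=np.array([.615,.0435])
def pol(P=P0):
    o=robot.get_obs(); d=P-o["tool_pos"][:2]; yw=(o["ee_rot"][2]-np.pi+np.pi)%(2*np.pi)-np.pi
    yw=(o["ee_rot"][2]+2*np.pi)%(2*np.pi)-np.pi
    F=o["wrist_force"][:2]; u=np.array([np.cos(yw),np.sin(yw)])
    print("r %.4f phi %.4f baryaw %.4f  Faxial(in+) %.1f Flat(left-of-in) %.1f  Mz %.2f"%(np.hypot(*d),np.arctan2(d[1],d[0]),yw,F@u,F@[-u[1],u[0]],o["wrist_torque"][2]))
E
python3 - <<'E'
from h import *
st(); pol()
E
```

```text
t 7.27 p [ 0.4159 -0.0434  0.0833] rpy [ 3.142e+00 -1.000e-03 -2.726e+00] F [-2.2 -1.4 -2.2] M [-0.29  0.42 -0.09] w 20.0 g 30.0 q [-0.24 -0.14  1.87 -0.    1.41 -2.23]
r 0.2173 phi 0.4114 baryaw 0.4161  Faxial(in+) -2.6 Flat(left-of-in) -0.4  Mz -0.09
```

Emit:
servo_tool:
  plan:
    - [0, 0, -0.02, 0, 0, 0, 5]
    - [-0.02, 0, -0.02, 0, 0, 0, 5]
    - [-0.04, 0, -0.02, 0, 0, 0, 5]
    - [-0.06, 0, -0.02, 0, 0, 0, 5]
    - [-0.08, 0, -0.02, 0, 0, 0, 5]

```text
time: 7.68
tool_pos: [0.4173, -0.0417, 0.0837]
ee_rot: [3.139, -0.015, -2.725]
wrist_force: [-15.3, -7.2, -1.4]
width: 0.0197
finger_force: 30.0
```

```bash
python3 - <<'E'
from h import *
st(); pol()
E
```

```text
t 7.68 p [ 0.4173 -0.0417  0.0837] rpy [ 3.139 -0.015 -2.725] F [-15.3  -7.2  -1.4] M [-1.08  2.51  0.14] w 19.7 g 30.0 q [-0.23 -0.13  1.86 -0.01  1.42 -2.22]
r 0.2153 phi 0.4071 baryaw 0.4161  Faxial(in+) -17.0 Flat(left-of-in) -0.4  Mz 0.14
```

Emit:
servo_tool:
  plan:
    - [0.02, 0, -0.01, 0, 0, 0, 5]
    - [0.03, 0, -0.02, 0, 0, 0, 5]
    - [0.03, 0, -0.02, 0, 0, 0, 5]
    - [0.03, 0, -0.02, 0, 0, 0, 5]

```text
time: 8.02
tool_pos: [0.417, -0.0417, 0.0858]
ee_rot: [3.139, -0.008, -2.725]
wrist_force: [-6.1, -2.2, -4.0]
width: 0.02
finger_force: 30.0
```

```bash
python3 - <<'E'
from h import *
st(); pol(); s=snap("scene","s4.png"); w=snap("wrist","w4.png")
A=cv2.resize(s[190:260,240:320],None,fx=6,fy=6,interpolation=cv2.INTER_CUBIC)
B=w
out=np.zeros((420,1040,3),np.uint8); out[:,:480]=A; out[:,480:]=B
cv2.imwrite("pics/v4.png",cv2.cvtColor(cv2.resize(out,None,fx=.76,fy=.76),cv2.COLOR_RGB2BGR))
E
```

```text
t 8.02 p [ 0.417  -0.0417  0.0858] rpy [ 3.139 -0.008 -2.725] F [-6.1 -2.2 -4. ] M [-0.41  1.24  0.06] w 20.0 g 30.0 q [-0.23 -0.13  1.86 -0.    1.42 -2.22]
r 0.2156 phi 0.4064 baryaw 0.4161  Faxial(in+) -6.5 Flat(left-of-in) 0.5  Mz 0.06
```

View pics/v4.png

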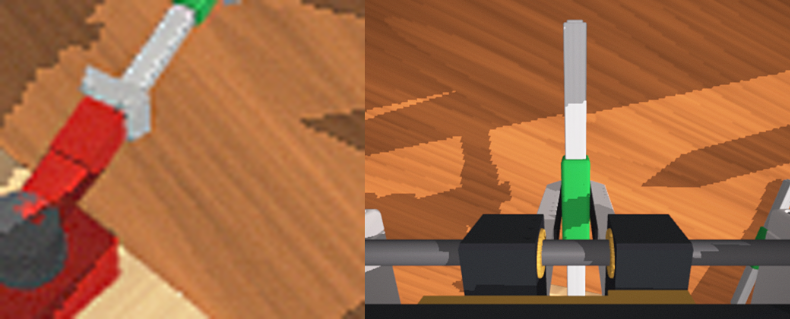

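Emit:
servo_tool:
  plan:
    - [-0.01, 0, 0, 0, 0, 0, 5]
    - [-0.02, 0, 0, 0, 0, 0, 5]
    - [-0.03, 0, 0, 0, 0, 0, 5]
    - [-0.03, 0, 0, 0, 0, 0, 5]

```text
time: 8.45
tool_pos: [0.4174, -0.0414, 0.0854]
ee_rot: [3.138, -0.015, -2.725]
wrist_force: [-12.7, -6.3, -1.6]
width: 0.0195
finger_force: 30.0
```

```bash
python3 - <<'E'
from h import *
st(); pol()
E
```

```text
t 8.45 p [ 0.4174 -0.0414  0.0854] rpy [ 3.138 -0.015 -2.725] F [-12.7  -6.3  -1.6] M [-0.88  2.09  0.16] w 19.5 g 30.0 q [-0.23 -0.13  1.86 -0.01  1.42 -2.22]
r 0.2151 phi 0.4060 baryaw 0.4162  Faxial(in+) -14.2 Flat(left-of-in) -0.6  Mz 0.16
```

Emit:
servo_tool:
  plan:
    - [0.04, 0, 0, 0, 0, 0, 5]
    - [0.08, 0, -0.01, 0, 0, 0, 5]
    - [0.08, 0, -0.02, 0, 0, 0, 5]
    - [0.08, 0, -0.02, 0, 0, 0, 5]

```text
time: 8.78
tool_pos: [0.4153, -0.0435, 0.0896]
ee_rot: [3.141, -0.001, -2.726]
wrist_force: [-2.4, -0.5, -4.7]
width: 0.0195
finger_force: 30.0
```

```bash
python3 - <<'E'
from h import *
st(); pol(); print(rel(.4173,-.0415,.0875,np.pi+.412))
E
```

```text
t 8.78 p [ 0.4153 -0.0435  0.0896] rpy [ 3.141e+00 -1.000e-03 -2.726e+00] F [-2.4 -0.5 -4.7] M [-0.17  0.57 -0.01] w 19.5 g 30.0 q [-0.24 -0.15  1.87 -0.    1.42 -2.23]
r 0.2178 phi 0.4107 baryaw 0.4159  Faxial(in+) -2.4 Flat(left-of-in) 0.5  Mz -0.01
[-0.026  0.01   0.021  0.     0.     0.002]
```

Emit:
servo_tool:
  plan:
    - [0, 0, 0.03, 0, -0.008, 0, 5]
    - [0, 0, 0.03, 0, -0.008, 0, 5]
    - [-0.02, 0, 0.03, 0, -0.008, 0, 5]
    - [-0.04, 0, 0.03, 0, -0.008, 0, 5]
    - [-0.06, 0, 0.03, 0, -0.008, 0, 5]
    - [-0.08, 0, 0.03, 0, -0.008, 0, 5]

```text
time: 9.28
tool_pos: [0.4187, -0.0415, 0.085]
ee_rot: [3.14, 0.0, -2.726]
wrist_force: [-14.9, -6.0, -2.7]
width: 0.0197
finger_force: 30.0
```

```bash
python3 - <<'E'
from h import *
st(); pol()
E
```

```text
t 9.28 p [ 0.4187 -0.0415  0.085 ] rpy [ 3.14   0.    -2.726] F [-14.9  -6.   -2.7] M [-1.04  2.4  -0.02] w 19.7 g 30.0 q [-0.24 -0.13  1.87  0.    1.41 -2.22]
r 0.2139 phi 0.4089 baryaw 0.4159  Faxial(in+) -16.1 Flat(left-of-in) 0.6  Mz -0.02
```

Emit:
servo_tool:
  plan:
    - [0.03, 0, 0, 0, 0, 0, 5]
    - [0.03, 0.01, 0, 0, 0, 0, 5]
    - [0.03, 0.02, 0, 0, 0, 0, 5]
    - [0.01, 0.02, 0, 0, 0, 0, 5]
    - [-0.01, 0.02, 0, 0, 0, 0, 5]
    - [-0.01, 0.02, 0, 0, 0, 0, 5]

```text
time: 9.78
tool_pos: [0.4183, -0.0396, 0.0845]
ee_rot: [3.14, -0.001, -2.726]
wrist_force: [-13.5, -6.7, -1.8]
width: 0.0195
finger_force: 30.0
```

```bash
python3 - <<'E'
from h import *
st(); pol()
def redax(f,n,box):
    im=cv2.imread("pics/"+f); x0,y0,x1,y1=box; h=cv2.cvtColor(im,cv2.COLOR_BGR2HSV)[y0:y1,x0:x1]
    m=(((h[...,0]<6)|(h[...,0]>174))&(h[...,1]>200)&(h[...,2]>150)).astype(np.uint8)
    p=cv2.findNonZero(m); p=p[:,0].astype(float); return len(p),p.mean(0)+[x0,y0],cv2.fitLine(p.astype(np.float32),2,0,.01,.01).ravel()[:2]
robot.snapshot
snap("scene","s5.png"); snap("top","t5.png")
for f in("s0.png","s3.png","s4.png","s5.png"): print(f,redax(f,"scene",(235,205,275,250)))
for f in("t0.png","t3.png","t5.png"): print(f,redax(f,"top",(235,155,280,205)))
E
```

```text
t 9.78 p [ 0.4183 -0.0396  0.0845] rpy [ 3.140e+00 -1.000e-03 -2.726e+00] F [-13.5  -6.7  -1.8] M [-1.13  2.19 -0.14] w 19.5 g 30.0 q [-0.23 -0.13  1.87  0.    1.41 -2.22]
r 0.2135 phi 0.3995 baryaw 0.4156  Faxial(in+) -15.1 Flat(left-of-in) -0.7  Mz -0.14
s0.png (1, array([245., 230.]), array([1., 0.], dtype=float32))
s3.png (271, array([256.4797048 , 224.54612546]), array([ 0.14490168, -0.98944604], dtype=float32))
s4.png (271, array([257.1402214 , 224.61254613]), array([ 0.12319618, -0.99238235], dtype=float32))
s5.png (267, array([257.39325843, 224.56928839]), array([ 0.11760322, -0.99306065], dtype=float32))Traceback (most recent call last):
  File "<stdin>", line 10, in <module>
  File "<stdin>", line 6, in redax
TypeError: 'NoneType' object is not subscriptable
```

Emit:
servo_tool:
  plan:
    - [0.02, 0, -0.01, 0, -0.004, 0, 5]
    - [0.02, 0, -0.02, 0, -0.004, 0, 5]
    - [0.0, 0, -0.02, 0, -0.004, 0, 5]
    - [0.0, 0, -0.02, 0, -0.004, 0, 5]

```text
time: 10.22
tool_pos: [0.4184, -0.0395, 0.0863]
ee_rot: [3.14, 0.006, -2.726]
wrist_force: [-11.6, -5.9, -4.1]
width: 0.0196
finger_force: 30.0
```

Emit:
servo_tool:
  plan:
    - [0.0, 0, -0.01, 0, 0, 0, 5]
    - [0, 0, -0.01, 0, 0, 0, 5]

```text
time: 10.38
tool_pos: [0.4184, -0.0395, 0.0872]
ee_rot: [3.14, 0.006, -2.726]
wrist_force: [-9.6, -6.1, -5.8]
width: 0.0198
finger_force: 30.0
```

Emit:
servo_tool:
  plan:
    - [0.0, 0, -0.01, 0, 0, 0, 5]
    - [0, 0, -0.01, 0, 0, 0, 5]

```text
time: 10.55
tool_pos: [0.4184, -0.0393, 0.0879]
ee_rot: [3.139, 0.006, -2.726]
wrist_force: [-10.5, -5.4, -6.0]
width: 0.0195
finger_force: 30.0
```

```bash
python3 - <<'E'
from h import *
st(); pol()
E
```

```text
t 10.55 p [ 0.4184 -0.0393  0.0879] rpy [ 3.139  0.006 -2.726] F [-10.5  -5.4  -6. ] M [-1.06  2.12 -0.18] w 19.5 g 30.0 q [-0.23 -0.14  1.87  0.01  1.42 -2.22]
r 0.2134 phi 0.3988 baryaw 0.4153  Faxial(in+) -11.8 Flat(left-of-in) -0.7  Mz -0.18
```

Emit:
servo_tool:
  plan:
    - [0.03, 0, 0.01, 0, 0, 0, 5]
    - [0.06, 0, 0.02, 0, 0, 0, 5]
    - [0.06, 0, 0.02, 0, 0, 0, 5]

```text
time: 10.8
tool_pos: [0.4176, -0.0403, 0.088]
ee_rot: [3.141, 0.019, -2.726]
wrist_force: [-1.1, -0.2, -5.5]
width: 0.0195
finger_force: 30.0
```

```bash
python3 - <<'E'
from h import *
st(); pol()
snap("scene","s6.png"); snap("top","t6.png")
def U(th,r,z,P=P0): return [P[0]-r*np.cos(th),P[1]-r*np.sin(th),z]
for n in("scene","top"):
    print(n,"dpx for -0.05rad at r.06,.09:",[np.round(w2px(n,U(.364,r,.098))-w2px(n,U(.414,r,.098)),2) for r in(.06,.095)])
from scipy.ndimage import shift
# subpixel template shift of flare patch: phase correlation / ECC on gray
def ecc(a,b,box):
    x0,y0,x1,y1=box; A=cv2.cvtColor(cv2.imread("pics/"+a),cv2.COLOR_BGR2GRAY)[y0:y1,x0:x1];B=cv2.cvtColor(cv2.imread("pics/"+b),cv2.COLOR_BGR2GRAY)[y0:y1,x0:x1]
    W=np.eye(2,3,dtype=np.float32); cc,W=cv2.findTransformECC(A,B,W,cv2.MOTION_EUCLIDEAN,(3,200,1e-6),None,3); 
    return round(cc,3),round(float(np.arctan2(W[1,0],W[0,0])),4),np.round(W@[(x1-x0)/2,(y1-y0)/2,1]-[(x1-x0)/2,(y1-y0)/2],2)
def cen(f,box):
    x0,y0,x1,y1=box; h=cv2.cvtColor(cv2.imread("pics/"+f),cv2.COLOR_BGR2HSV)[y0:y1,x0:x1]
    m=(((h[...,0]<8)|(h[...,0]>172))&(h[...,1]>150)).astype(np.uint8); p=cv2.findNonZero(m)
    return (len(p),np.round(p[:,0].mean(0)+[x0,y0],2)) if p is not None else None
for f in("s0","s3","s4","s5","s6"): print(f,cen(f+".png",(250,205,275,226)))
for f in("t0","t3","t5","t6"): print(f,cen(f+".png",(252,172,272,200)))
for f in("s4","s5","s6"): print(f,ecc("s3.png",f+".png",(248,206,272,230)))
for f in("t3","t5","t6"):
    try: print(f,ecc("t3.png",f+".png",(250,168,272,206)))
    except Exception as e: print("fail")
E
```

```text
t 10.8 p [ 0.4176 -0.0403  0.088 ] rpy [ 3.141  0.019 -2.726] F [-1.1 -0.2 -5.5] M [-0.21  0.53 -0.03] w 19.5 g 30.0 q [-0.24 -0.15  1.88  0.01  1.41 -2.23]
r 0.2145 phi 0.4013 baryaw 0.4159  Faxial(in+) -1.1 Flat(left-of-in) 0.2  Mz -0.03
scene dpx for -0.05rad at r.06,.09: [array([0.97, 0.49]), array([1.53, 0.76])]
top dpx for -0.05rad at r.06,.09: [array([-1.11,  0.59]), array([-1.76,  0.95])]
s0 (178, array([258.37, 219.1 ]))
s3 (184, array([258.51, 219.14]))
s4 (181, array([258.9 , 219.22]))
s5 (182, array([259.38, 219.36]))
s6 (184, array([259.39, 219.36]))
t0 (285, array([258.84, 184.18]))
t3 (285, array([258.84, 184.24]))
t5 (230, array([257.24, 182.5 ]))
t6 (268, array([257.98, 183.9 ]))
s4 (0.943, -0.0163, array([0.41, 0.14]))
s5 (0.958, 0.0207, array([0.91, 0.35]))
s6 (0.961, 0.0214, array([0.91, 0.38]))
t3 (1.0, 0.0, array([0., 0.]))
t5 (0.518, 0.0625, array([-1.22,  0.13]))
t6 (0.618, 0.0774, array([-1.49, -0.07]))
```

```bash
cat >> h.py <<'E'
def tgt(a,yaw,rt,z,P=P0):
    u=lambda t:np.array([np.cos(t),np.sin(t)])
    q=P-rt*u(a)-.12*u(yaw); return rel(q[0],q[1],z,np.pi+yaw)
E
python3 - <<'E'
from h import *
for a in(.385,.4): print(tgt(a,.39,.1,.0857))
E
```

```text
[0.056 0.031 0.027 0.    0.    0.017]
[0.057 0.016 0.027 0.    0.    0.017]
```

Emit:
servo_tool:
  plan:
    - [0.06, 0, 0.02, 0, 0.006, 0.017, 5]
    - [0.06, 0.016, 0.025, 0, 0.006, 0.017, 5]
    - [0.06, 0.016, 0.025, 0, 0.006, 0.017, 5]
    - [0.06, 0.016, 0.025, 0, 0.006, 0.017, 5]

```text
time: 11.23
tool_pos: [0.4124, -0.0412, 0.0865]
ee_rot: [-3.141, 0.012, -2.752]
wrist_force: [0.4, 0.4, -3.2]
width: 0.0195
finger_force: 30.0
```

```bash
python3 - <<'E'
from h import *
st(); pol()
E
```

```text
t 11.23 p [ 0.4124 -0.0412  0.0865] rpy [-3.141  0.012 -2.752] F [ 0.4  0.4 -3.2] M [0.02 0.06 0.01] w 19.5 g 30.0 q [-0.24 -0.16  1.88  0.01  1.41 -2.2 ]
r 0.2196 phi 0.3959 baryaw 0.3896  Faxial(in+) 0.5 Flat(left-of-in) 0.2  Mz 0.01
```

Emit:
servo_tool:
  plan:
    - [-0.02, 0, 0, 0, 0, 0, 5]
    - [-0.04, 0, 0, 0, 0, 0, 5]
    - [-0.06, 0, 0, 0, 0, 0, 5]
    - [-0.08, 0, 0, 0, 0, 0, 5]
    - [-0.09, 0, 0, 0, 0, 0, 5]

```text
time: 11.65
tool_pos: [0.4203, -0.0378, 0.0859]
ee_rot: [3.141, 0.01, -2.752]
wrist_force: [0.7, -0.4, -2.1]
width: 0.0195
finger_force: 30.0
```

```bash
python3 - <<'E'
from h import *
st(); pol()
E
```

```text
t 11.65 p [ 0.4203 -0.0378  0.0859] rpy [ 3.141  0.01  -2.752] F [ 0.7 -0.4 -2.1] M [-0.02 -0.   -0.02] w 19.5 g 30.0 q [-0.23 -0.14  1.87  0.01  1.41 -2.19]
r 0.2109 phi 0.3954 baryaw 0.3895  Faxial(in+) 0.5 Flat(left-of-in) -0.7  Mz -0.02
```

The bar is entering the socket with no resistance. I'm continuing in.

Emit:
servo_tool:
  plan:
    - [-0.03, 0, 0.002, 0, 0.003, 0, 5]
    - [-0.06, 0, 0.004, 0, 0.006, 0, 5]
    - [-0.09, 0, 0.005, 0, 0.006, 0, 5]
    - [-0.12, 0, 0.005, 0, 0.006, 0, 5]

```text
time: 11.98
tool_pos: [0.4314, -0.0331, 0.0854]
ee_rot: [3.141, -0.0, -2.752]
wrist_force: [-0.1, 0.4, -3.0]
width: 0.0199
finger_force: 30.0
```

```bash
python3 - <<'E'
from h import *
st(); pol()
E
```

```text
t 11.98 p [ 0.4314 -0.0331  0.0854] rpy [ 3.141 -0.    -2.752] F [-0.1  0.4 -3. ] M [ 0.03  0.05 -0.01] w 19.9 g 30.0 q [-0.21 -0.11  1.84  0.    1.41 -2.17]
r 0.1989 phi 0.3955 baryaw 0.3895  Faxial(in+) 0.0 Flat(left-of-in) 0.4  Mz -0.01
```

Emit:
servo_tool:
  plan:
    - [-0.03, 0, 0, 0, 0, 0, 5]
    - [-0.06, 0, 0, 0, 0, 0, 5]
    - [-0.09, 0, 0, 0, 0, 0, 5]
    - [-0.12, 0, 0, 0, 0, 0, 5]

```text
time: 12.32
tool_pos: [0.4424, -0.0287, 0.0854]
ee_rot: [3.141, 0.0, -2.752]
wrist_force: [0.3, -0.6, -2.5]
width: 0.0196
finger_force: 30.0
```

```bash
python3 - <<'E'
from h import *
st(); pol()
E
```

```text
t 12.32 p [ 0.4424 -0.0287  0.0854] rpy [ 3.141  0.    -2.752] F [ 0.3 -0.6 -2.5] M [ 0.07  0.01 -0.04] w 19.6 g 30.0 q [-0.19 -0.08  1.82  0.    1.41 -2.15]
r 0.1871 phi 0.3959 baryaw 0.3894  Faxial(in+) 0.0 Flat(left-of-in) -0.7  Mz -0.04
```

Emit:
servo_tool:
  plan:
    - [-0.03, 0, 0, 0, 0, 0, 5]
    - [-0.06, 0, 0, 0, 0, 0, 5]
    - [-0.08, 0, 0, 0, 0, 0, 5]
    - [-0.1, 0, 0, 0, 0, 0, 5]
    - [-0.1, 0, 0, 0, 0, 0, 5]

```text
time: 12.73
tool_pos: [0.4517, -0.0248, 0.0855]
ee_rot: [3.141, 0.0, -2.752]
wrist_force: [-0.3, -0.7, -3.6]
width: 0.0199
finger_force: 30.0
```

Emit:
servo_tool:
  plan:
    - [-0.02, 0, 0, 0, 0, 0, 5]
    - [-0.03, 0, 0, 0, 0, 0, 5]
    - [-0.03, 0, 0, 0, 0, 0, 5]

```text
time: 12.98
tool_pos: [0.4543, -0.0238, 0.0855]
ee_rot: [3.141, 0.0, -2.752]
wrist_force: [0.3, -0.2, -3.2]
width: 0.0198
finger_force: 30.0
```

```bash
python3 - <<'E'
from h import *
st(); pol()
E
```

```text
t 12.98 p [ 0.4543 -0.0238  0.0855] rpy [ 3.141  0.    -2.752] F [ 0.3 -0.2 -3.2] M [ 0.04 -0.02  0.03] w 19.8 g 30.0 q [-0.18 -0.06  1.79  0.    1.41 -2.14]
r 0.1742 phi 0.3966 baryaw 0.3894  Faxial(in+) 0.2 Flat(left-of-in) -0.3  Mz 0.03
```

The bar is about 41 mm into the socket. I'm starting the swing with small arcs about the estimated pivot.

Emit:
servo_tool:
  plan:
    - [-0.002, 0.087, 0, 0, 0, 0.032, 5]
    - [-0.009, 0.174, 0, 0, 0, 0.064, 5]
    - [-0.02, 0.26, 0, 0, 0, 0.095, 5]
    - [-0.035, 0.346, 0, 0, 0, 0.127, 5]

```text
time: 13.32
tool_pos: [0.4445, 0.0081, 0.0857]
ee_rot: [-3.138, 0.0, -2.956]
wrist_force: [0.8, -5.1, -4.5]
width: 0.0199
finger_force: 30.1
```

```bash
python3 - <<'E'
from h import *
st(); pol()
E
```

```text
t 13.32 p [0.4445 0.0081 0.0857] rpy [-3.138  0.    -2.956] F [ 0.8 -5.1 -4.5] M [-0.89 -0.12 -0.42] w 19.9 g 30.1 q [-0.11 -0.08  1.81 -0.    1.41 -1.86]
r 0.1742 phi 0.2048 baryaw 0.1858  Faxial(in+) -0.2 Flat(left-of-in) -5.2  Mz -0.42
```

Emit:
servo_tool:
  plan:
    - [-0.002, 0.087, 0, 0, 0, 0.032, 5]
    - [-0.009, 0.174, 0, 0, 0, 0.064, 5]
    - [-0.02, 0.26, 0, 0, 0, 0.095, 5]
    - [-0.035, 0.346, 0, 0, 0, 0.127, 5]

```text
time: 13.65
tool_pos: [0.4407, 0.0413, 0.0854]
ee_rot: [-3.135, -0.001, 3.127]
wrist_force: [0.0, -8.6, -3.4]
width: 0.0196
finger_force: 30.5
```

```bash
python3 - <<'E'
from h import *
st(); pol()
E
```

```text
t 13.65 p [0.4407 0.0413 0.0854] rpy [-3.135e+00 -1.000e-03  3.127e+00] F [ 0.  -8.6 -3.4] M [-1.58  0.12 -0.69] w 19.6 g 30.5 q [-0.03 -0.08  1.82 -0.01  1.41 -1.58]
r 0.1743 phi 0.0126 baryaw -0.0149  Faxial(in+) 0.2 Flat(left-of-in) -8.6  Mz -0.69
```

Emit:
servo_tool:
  plan:
    - [-0.002, 0.087, 0, 0, 0, 0.02, 5]
    - [-0.009, 0.174, 0, 0, 0, 0.048, 5]
    - [-0.009, 0.174, 0, 0, 0, 0.048, 5]

```text
time: 13.9
tool_pos: [0.4418, 0.0602, 0.0853]
ee_rot: [-3.138, -0.001, 3.054]
wrist_force: [-1.3, -6.3, -3.1]
width: 0.0195
finger_force: 30.1
```

```bash
cat >> h.py <<'E'
def tau(P=P0):
    o=robot.get_obs(); d=o["tool_pos"][:2]-P; F=o["wrist_force"]; print("tau on tool about pivot (resist +): %.2f"%(d[0]*F[1]-d[1]*F[0]+o["wrist_torque"][2]))
E
python3 - <<'E'
from h import *
st(); pol(); tau()
E
```

```text
t 13.9 p [0.4418 0.0602 0.0853] rpy [-3.138e+00 -1.000e-03  3.054e+00] F [-1.3 -6.3 -3.1] M [-0.94  0.21 -0.44] w 19.5 g 30.1 q [ 0.01 -0.07  1.81 -0.    1.41 -1.47]
r 0.1740 phi -0.0959 baryaw -0.0872  Faxial(in+) -0.8 Flat(left-of-in) -6.3  Mz -0.44
tau on tool about pivot (resist +): 0.67
```

Emit:
servo_tool:
  plan:
    - [-0.002, 0.087, 0, 0, 0, 0.032, 5]
    - [-0.009, 0.174, 0, 0, 0, 0.064, 5]
    - [-0.009, 0.174, 0, 0, 0, 0.064, 5]

```text
time: 14.15
tool_pos: [0.4447, 0.0782, 0.0854]
ee_rot: [-3.14, 0.0, 2.955]
wrist_force: [1.0, -4.6, -3.8]
width: 0.0198
finger_force: 30.0
```

```bash
python3 - <<'E'
from h import *
st(); pol(); tau()
E
```

```text
t 14.15 p [0.4447 0.0782 0.0854] rpy [-3.14   0.     2.955] F [ 1.  -4.6 -3.8] M [-0.62 -0.05 -0.32] w 19.8 g 30.0 q [ 0.05 -0.06  1.8  -0.    1.41 -1.33]
r 0.1738 phi -0.2009 baryaw -0.1866  Faxial(in+) 1.9 Flat(left-of-in) -4.3  Mz -0.32
tau on tool about pivot (resist +): 0.43
```

Emit:
servo_tool:
  plan:
    - [-0.002, 0.087, 0, 0, 0, 0.032, 5]
    - [-0.009, 0.174, 0, 0, 0, 0.064, 5]
    - [-0.009, 0.174, 0, 0, 0, 0.064, 5]

```text
time: 14.4
tool_pos: [0.449, 0.0962, 0.0855]
ee_rot: [3.141, -0.0, 2.856]
wrist_force: [0.2, -0.2, -3.0]
width: 0.0198
finger_force: 30.0
```

```bash
python3 - <<'E'
from h import *
st(); pol(); tau()
E
```

```text
t 14.4 p [0.449  0.0962 0.0855] rpy [ 3.141 -0.     2.856] F [ 0.2 -0.2 -3. ] M [-0.1   0.04 -0.04] w 19.8 g 30.0 q [ 0.09 -0.05  1.78  0.    1.4  -1.2 ]
r 0.1741 phi -0.3072 baryaw -0.2851  Faxial(in+) 0.3 Flat(left-of-in) -0.2  Mz -0.04
tau on tool about pivot (resist +): -0.02
```

Emit:
servo_tool:
  plan:
    - [-0.002, 0.087, 0, 0, 0, 0.032, 5]
    - [-0.002, 0.087, 0, 0, 0, 0.032, 5]

```text
time: 14.57
tool_pos: [0.4515, 0.1044, 0.0856]
ee_rot: [3.141, -0.0, 2.807]
wrist_force: [-1.0, -0.8, -2.5]
width: 0.0202
finger_force: 30.0
```

```bash
python3 - <<'E'
from h import *
st(); pol(); tau()
E
```

```text
t 14.57 p [0.4515 0.1044 0.0856] rpy [ 3.141 -0.     2.807] F [-1.  -0.8 -2.5] M [0.03 0.02 0.04] w 20.2 g 30.0 q [ 0.1  -0.04  1.77  0.    1.4  -1.13]
r 0.1745 phi -0.3565 baryaw -0.3344  Faxial(in+) -0.7 Flat(left-of-in) -1.0  Mz 0.04
tau on tool about pivot (resist +): 0.22
```

Emit:
servo_tool:
  plan:
    - [-0.002, 0.087, 0, 0, 0, 0.032, 5]
    - [-0.002, 0.087, 0, 0, 0, 0.032, 5]

```text
time: 14.73
tool_pos: [0.4548, 0.1131, 0.0858]
ee_rot: [3.139, -0.0, 2.758]
wrist_force: [-0.7, -0.4, -2.6]
width: 0.0197
finger_force: 30.0
```

```bash
python3 - <<'E'
from h import *
st(); pol(); tau()
E
```

```text
t 14.73 p [0.4548 0.1131 0.0858] rpy [ 3.139 -0.     2.758] F [-0.7 -0.4 -2.6] M [ 0.09 -0.02  0.07] w 19.7 g 30.0 q [ 0.12 -0.03  1.76  0.    1.4  -1.07]
r 0.1747 phi -0.4100 baryaw -0.3836  Faxial(in+) -0.4 Flat(left-of-in) -0.7  Mz 0.07
tau on tool about pivot (resist +): 0.19
```

Emit:
servo_tool:
  plan:
    - [-0.001, 0.05, 0, 0, 0, 0.02, 5]
    - [-0.001, 0.05, 0, 0, 0, 0.02, 5]

```text
time: 14.9
tool_pos: [0.4564, 0.117, 0.0856]
ee_rot: [3.141, -0.0, 2.727]
wrist_force: [-0.7, -0.8, -3.4]
width: 0.0196
finger_force: 30.0
```

```bash
python3 - <<'E'
from h import *
st(); pol(); tau()
E
```

```text
t 14.9 p [0.4564 0.117  0.0856] rpy [ 3.141 -0.     2.727] F [-0.7 -0.8 -3.4] M [-0.06  0.02  0.02] w 19.6 g 30.0 q [ 0.13 -0.02  1.76  0.    1.4  -1.03]
r 0.1748 phi -0.4340 baryaw -0.4148  Faxial(in+) -0.3 Flat(left-of-in) -1.0  Mz 0.02
tau on tool about pivot (resist +): 0.20
```

Emit:
servo_tool:
  plan:
    - [-0.001, 0.05, 0, 0, 0, 0.02, 5]
    - [-0.001, 0.05, 0, 0, 0, 0.02, 5]
    - [-0.001, 0.05, 0, 0, 0, 0.02, 5]

```text
time: 15.15
tool_pos: [0.4582, 0.1208, 0.0854]
ee_rot: [-3.141, -0.001, 2.695]
wrist_force: [0.6, 0.0, -3.2]
width: 0.0201
finger_force: 30.0
```

```bash
python3 - <<'E'
from h import *
st(); pol(); tau()
E
```

```text
t 15.15 p [0.4582 0.1208 0.0854] rpy [-3.141e+00 -1.000e-03  2.695e+00] F [ 0.6  0.  -3.2] M [-0.04  0.02 -0.04] w 20.1 g 30.0 q [ 0.14 -0.01  1.75  0.    1.4  -0.99]
r 0.1749 phi -0.4581 baryaw -0.4467  Faxial(in+) 0.5 Flat(left-of-in) 0.3  Mz -0.04
tau on tool about pivot (resist +): -0.09
```

Emit:
servo_tool:
  plan:
    - [-0.001, 0.05, 0, 0, 0, 0.02, 5]
    - [-0.001, 0.05, 0, 0, 0, 0.02, 5]
    - [-0.001, 0.05, 0, 0, 0, 0.02, 5]

```text
time: 15.4
tool_pos: [0.46, 0.1248, 0.0852]
ee_rot: [-3.14, -0.001, 2.662]
wrist_force: [-1.4, -1.9, -2.4]
width: 0.0199
finger_force: 30.0
```

```bash
python3 - <<'E'
from h import *
st(); pol(); tau(); snap("scene","s7.png"); snap("top","t7.png")
E
```

```text
t 15.4 p [0.46   0.1248 0.0852] rpy [-3.140e+00 -1.000e-03  2.662e+00] F [-1.4 -1.9 -2.4] M [-0.5   0.32 -0.24] w 19.9 g 30.0 q [ 0.15 -0.    1.74 -0.    1.41 -0.94]
r 0.1750 phi -0.4829 baryaw -0.4794  Faxial(in+) -0.3 Flat(left-of-in) -2.4  Mz -0.24
tau on tool about pivot (resist +): 0.17
```

Emit:
servo_tool:
  plan:
    - [0, 0.03, 0, 0, 0, 0.01, 5]
    - [0, 0.03, 0, 0, 0, 0.01, 5]
    - [0, 0.03, 0, 0, 0, 0.01, 5]

```text
time: 15.75
tool_pos: [0.4611, 0.1272, 0.085]
ee_rot: [-3.138, -0.002, 2.644]
wrist_force: [-3.9, -4.8, -1.3]
width: 0.0202
finger_force: 30.3
```

```bash
python3 - <<'E'
from h import *
st(); pol(); tau()
E
```

```text
t 15.75 p [0.4611 0.1272 0.085 ] rpy [-3.138e+00 -2.000e-03  2.644e+00] F [-3.9 -4.8 -1.3] M [-0.97  0.54 -0.53] w 20.2 g 30.3 q [ 0.15  0.    1.74 -0.    1.41 -0.92]
r 0.1752 phi -0.4982 baryaw -0.4974  Faxial(in+) -1.1 Flat(left-of-in) -6.1  Mz -0.53
tau on tool about pivot (resist +): 0.54
```

That is the stop: resistance rises steeply after the self-pulling zone, at 6 N. I'm unloading to the middle of the socket play before drawing the bar out.

```bash
python3 - <<'E'
from h import *
q=lambda a,r:P0-r*np.array([np.cos(a),np.sin(a)])
for a in(-.465,): x=q(a,.175); print(rel(x[0],x[1],.0853,np.pi+a))
E
```

```text
[-0.003 -0.058 -0.003  0.     0.    -0.021]
```

Emit:
servo_tool:
  plan:
    - [0, -0.04, 0, 0, 0, -0.012, 5]
    - [0, -0.07, 0, 0, 0, -0.023, 5]
    - [0, -0.07, 0, 0, 0, -0.023, 5]

```text
time: 16.0
tool_pos: [0.459, 0.1224, 0.0856]
ee_rot: [3.14, 0.0, 2.682]
wrist_force: [-0.4, -0.2, -4.3]
width: 0.0196
finger_force: 30.0
```

```bash
python3 - <<'E'
from h import *
st(); pol(); tau()
E
```

```text
t 16.0 p [0.459  0.1224 0.0856] rpy [3.14  0.    2.682] F [-0.4 -0.2 -4.3] M [-0.05  0.11 -0.11] w 19.6 g 30.0 q [ 0.14 -0.01  1.75  0.    1.4  -0.97]
r 0.1748 phi -0.4685 baryaw -0.4598  Faxial(in+) -0.3 Flat(left-of-in) -0.4  Mz -0.11
tau on tool about pivot (resist +): -0.04
```

Emit:
servo_tool:
  plan:
    - [0.05, 0, 0, 0, 0, 0, 5]
    - [0.1, 0, 0, 0, 0, 0, 5]
    - [0.15, 0, 0, 0, 0, 0, 5]
    - [0.2, 0, 0, 0, 0, 0, 5]
    - [0.25, 0, 0, 0, 0, 0, 5]

```text
time: 16.42
tool_pos: [0.436, 0.134, 0.0857]
ee_rot: [3.141, -0.0, 2.682]
wrist_force: [0.2, 0.3, -3.8]
width: 0.0197
finger_force: 30.0
```

```bash
python3 - <<'E'
from h import *
st(); pol(); tau()
E
```

```text
t 16.42 p [0.436  0.134  0.0857] rpy [ 3.141 -0.     2.682] F [ 0.2  0.3 -3.8] M [-0.05 -0.02 -0.05] w 19.7 g 30.0 q [ 0.17 -0.05  1.79  0.    1.4  -0.94]
r 0.2006 phi -0.4681 baryaw -0.4599  Faxial(in+) 0.0 Flat(left-of-in) 0.4  Mz -0.05
tau on tool about pivot (resist +): -0.13
```

Emit:
servo_tool:
  plan:
    - [0.05, 0, 0, 0, 0, 0, 5]
    - [0.1, 0, 0, 0, 0, 0, 5]
    - [0.15, 0, 0, 0, 0, 0, 5]
    - [0.2, 0, 0, 0, 0, 0, 5]
    - [0.25, 0, 0, 0, 0, 0, 5]

```text
time: 16.83
tool_pos: [0.4136, 0.1448, 0.0856]
ee_rot: [3.141, -0.0, 2.681]
wrist_force: [0.1, -0.1, -3.7]
width: 0.0196
finger_force: 30.0
```

Emit:
servo_tool:
  plan:
    - [0.1, 0, 0, 0, 0, 0, 5]
    - [0.2, 0, 0, 0, 0, 0, 5]
    - [0.3, 0, 0, 0, 0, 0, 5]
    - [0.4, 0, 0, 0, 0, 0, 5]

```text
time: 17.17
tool_pos: [0.3771, 0.1627, 0.0855]
ee_rot: [3.141, -0.001, 2.681]
wrist_force: [0.8, -0.2, -4.7]
width: 0.0196
finger_force: 30.0
```

```bash
python3 - <<'E'
from h import *
st(); pol()
s=snap("scene","s8.png"); t=snap("top","t8.png")
# lever angle: red mask axis from pivot in both, compare to model projection
for n,im,box in(("scene",s,(240,200,320,270)),("top",t,(215,155,280,215))):
    print(n,"pred mouth/flare at -.47", [np.round(w2px(n,[P0[0]-r*np.cos(-.47),P0[1]-r*np.sin(-.47),.098]),1).tolist() for r in(0,.06,.095,.106)])
A=cv2.resize(t[90:240,180:290],None,fx=4,fy=4,interpolation=cv2.INTER_CUBIC); B=cv2.resize(s[190:300,190:310],None,fx=3.6,fy=3.6,interpolation=cv2.INTER_CUBIC)
out=np.zeros((600,872,3),np.uint8); out[:,:440]=A; out[:396,440:]=B
cv2.imwrite("pics/v8.png",cv2.cvtColor(cv2.resize(out,None,fx=.9,fy=.9),cv2.COLOR_RGB2BGR))
E
```

```text
t 17.17 p [0.3771 0.1627 0.0855] rpy [ 3.141e+00 -1.000e-03  2.681e+00] F [ 0.8 -0.2 -4.7] M [-0.05 -0.02 -0.01] w 19.6 g 30.0 q [ 0.27 -0.16  1.89  0.    1.42 -0.84]
r 0.2661 phi -0.4645 baryaw -0.4603  Faxial(in+) 0.8 Flat(left-of-in) 0.2  Mz -0.01
scene pred mouth/flare at -.47 [[243.8, 239.0], [267.2, 235.4], [280.7, 233.3], [285.0, 232.7]]
top pred mouth/flare at -.47 [[245.8, 164.6], [236.8, 187.3], [231.4, 200.8], [229.7, 205.1]]
```

View pics/v8.png

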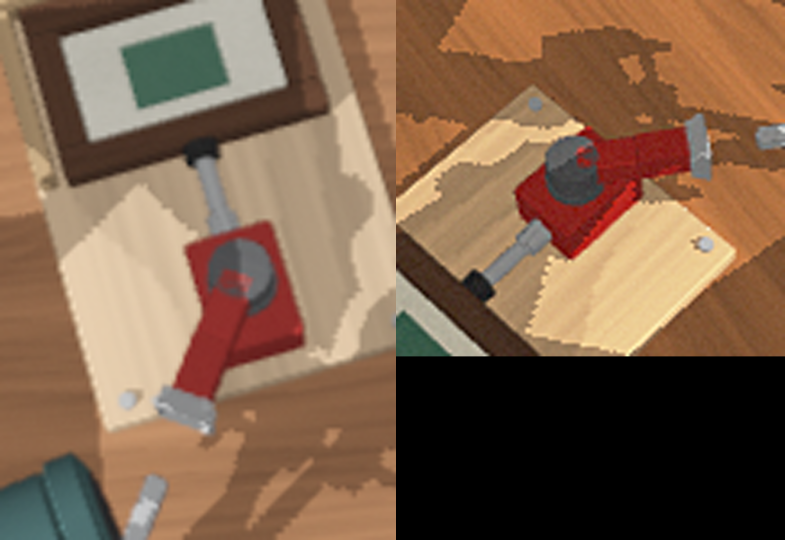

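The picture shows the pad against the frame and the lever resting at about −0.47 rad, clear of the bar, so it is locked. I'm carrying the bar back to the cradle.

Emit:
servo_tool:
  plan:
    - [0.03, 0, -0.3, 0, 0, 0, 5]
    - [0.03, 0, -0.6, 0, 0, 0, 5]
    - [0.03, 0, -0.9, 0, 0, 0, 5]
    - [0.03, 0, -1, 0, 0, 0, 5]

```text
time: 17.6
tool_pos: [0.3778, 0.1642, 0.1905]
ee_rot: [3.135, 0.007, 2.681]
wrist_force: [0.7, 0.5, -2.1]
width: 0.0199
finger_force: 30.0
```

Emit:
servo_tool:
  plan:
    - [0, 0.3, 0, 0, 0, 0, 5]
    - [0, 0.6, 0, 0, 0, 0, 5]
    - [0, 0.9, 0, 0, 0, 0, 5]
    - [0, 1, 0, 0, 0, 0, 5]

```text
time: 17.93
tool_pos: [0.421, 0.2558, 0.1843]
ee_rot: [3.14, -0.001, 2.683]
wrist_force: [-0.0, -0.8, -3.9]
width: 0.0199
finger_force: 30.0
```

Emit:
servo_tool:
  plan:
    - [0, 0.3, 0, 0, 0, -0.07, 5]
    - [0, 0.6, 0, 0, 0, -0.14, 5]
    - [0, 0.9, 0, 0, 0, -0.21, 5]
    - [0, 1, 0, 0, 0, -0.278, 5]
    - [0, 1, 0, 0, 0, -0.278, 5]
    - [0, 1, 0, 0, 0, -0.278, 5]

```text
time: 18.43
tool_pos: [0.464, 0.3423, 0.184]
ee_rot: [-3.14, -0.002, 3.116]
wrist_force: [1.0, -1.0, -3.6]
width: 0.0195
finger_force: 30.0
```

```bash
python3 - <<'E'
from h import *
st(); print(rel(.4683,.3503,.0375,3.118))
im=snap("wrist","w9.png"); h=cv2.cvtColor(im,cv2.COLOR_RGB2HSV)
def sl(im,box):
    h=cv2.cvtColor(im,cv2.COLOR_RGB2HSV); m=cv2.inRange(h,(50,120,40),(78,255,255)); x0,y0,x1,y1=box
    rows=[]
    for y in range(y0,y1):
        xs=np.where(m[y,x0:x1]>0)[0]
        if len(xs)>8: rows.append((y,xs.mean()+x0,len(xs)))
    return rows[0],rows[-1]
for f in("w2.png","w9.png"):
    i=cv2.cvtColor(cv2.imread("pics/"+f),cv2.COLOR_BGR2RGB); print(f,sl(i,(240,195,315,320)))
    for r in(60,120,180):
        x=i[r,225:330].astype(int); hs=cv2.cvtColor(i[r:r+1,225:330],cv2.COLOR_RGB2HSV)[0]; g=np.where(hs[:,1]<40)[0]; print(r,g.min()+225,g.max()+225) if len(g) else None
    col=cv2.cvtColor(i[:,276:278],cv2.COLOR_RGB2HSV)[:,0,1]; print("first grey row",np.where(col<40)[0][:1])
E
```

```text
t 18.43 p [0.464  0.3423 0.184 ] rpy [-3.140e+00 -2.000e-03  3.116e+00] F [ 1.  -1.  -3.6] M [-0.    0.04 -0.  ] w 19.5 g 30.0 q [ 0.54  0.16  1.37 -0.    1.62 -1.01]
[-4.100e-02  8.100e-02  1.465e+00  0.000e+00  0.000e+00 -1.000e-03]
w2.png ((212, np.float64(277.5), 36), (314, np.float64(277.5), 34))
60 262 291
120 263 329
180 264 290
first grey row [28]
w9.png ((206, np.float64(277.5), 10), (314, np.float64(277.0), 35))
60 263 293
120 264 291
180 264 290
first grey row [22]
```

Emit:
servo_tool:
  plan:
    - [-0.066, 0.081, 0, 0, 0, 0, 5]
    - [-0.066, 0.081, 0.3, 0, 0, 0, 5]
    - [-0.066, 0.081, 0.6, 0, 0, 0, 5]
    - [-0.066, 0.081, 0.9, 0, 0, 0, 5]
    - [-0.066, 0.081, 1, 0, 0, 0, 5]
    - [-0.066, 0.081, 1, 0, 0, 0, 5]
    - [-0.066, 0.081, 1, 0, 0, 0, 5]

```text
time: 19.07
tool_pos: [0.4712, 0.3501, 0.0861]
ee_rot: [3.141, -0.0, 3.116]
wrist_force: [0.4, 1.1, -2.5]
width: 0.0195
finger_force: 30.0
```

```bash
python3 - <<'E'
from h import *
st(); print(rel(.4708,.3503,.039,3.118))
E
```

```text
t 19.07 p [0.4712 0.3501 0.0861] rpy [ 3.141 -0.     3.116] F [ 0.4  1.1 -2.5] M [0.01 0.01 0.01] w 19.5 g 30.0 q [ 0.54  0.23  1.48  0.    1.43 -1.  ]
[ 0.004  0.002  0.471  0.     0.    -0.001]
```

Emit:
servo_tool:
  plan:
    - [0, 0, 0.1, 0, 0, 0, 5]
    - [0, 0, 0.2, 0, 0, 0, 5]
    - [0, 0, 0.3, 0, 0, 0, 5]
    - [0, 0, 0.38, 0, 0, 0, 5]
    - [0, 0, 0.43, 0, 0, 0, 5]
    - [0, 0, 0.47, 0, 0, 0, 5]
    - [0, 0, 0.47, 0, 0, 0, 5]
    - [0, 0, 0.47, 0, 0, 0, 5]

```text
time: 19.73
tool_pos: [0.4713, 0.3509, 0.0386]
ee_rot: [3.141, 0.0, 3.118]
wrist_force: [0.1, -0.4, -3.7]
width: 0.0201
finger_force: 30.0
```

```bash
python3 - <<'E'
from h import *
st(); print(rel(.4708,.3503,.0376,3.118))
E
```

```text
t 19.73 p [0.4713 0.3509 0.0386] rpy [3.141 0.    3.118] F [ 0.1 -0.4 -3.7] M [-0.01 -0.02 -0.01] w 20.1 g 30.0 q [ 0.54  0.27  1.53  0.    1.34 -1.  ]
[ 0.005 -0.006  0.01   0.     0.    -0.   ]
```

Lowering the last millimetre, then releasing gently, opening wide and retracting.

Emit:
servo_tool:
  plan:
    - [0, -0.006, 0.01, 0, 0, 0, 5]
    - [0, -0.006, 0.012, 0, 0, 0, 5]
    - [0, -0.006, 0.012, 0, 0, 0, 5]

```text
time: 19.98
tool_pos: [0.4714, 0.3502, 0.0376]
ee_rot: [3.141, 0.0, 3.118]
wrist_force: [0.3, -0.3, -2.7]
width: 0.0196
finger_force: 30.0
```

Emit:
servo_tool:
  plan:
    - [0, 0, 0, 0, 0, 0, 24]
    - [0, 0, 0, 0, 0, 0, 30]
    - [0, 0, 0, 0, 0, 0, 45]
    - [0, 0, 0, 0, 0, 0, 60]
    - [0, 0, 0, 0, 0, 0, 60]
    - [0, 0, 0, 0, 0, 0, 60]
    - [0, 0, -0.15, 0, 0, 0, 60]
    - [0, 0, -0.3, 0, 0, 0, 60]
    - [0, 0, -0.6, 0, 0, 0, 60]
    - [0, 0, -0.9, 0, 0, 0, 60]
    - [0, 0, -0.9, 0, 0, 0, 60]

```text
time: 20.9
tool_pos: [0.4745, 0.3521, 0.135]
ee_rot: [3.134, 0.011, 3.118]
wrist_force: [0.9, 0.6, 1.0]
width: 0.0601
finger_force: 0.0
```

Emit:
servo_tool:
  plan:
    - [0.3, 0, -0.3, 0, 0, 0, 60]
    - [0.5, 0, -0.6, 0, 0, 0, 60]
    - [0.5, 0, -0.9, 0, 0, 0, 60]
    - [0.5, 0, -0.9, 0, 0, 0, 60]
    - [0.5, 0, -0.9, 0, 0, 0, 60]

```text
time: 21.32
tool_pos: [0.4219, 0.352, 0.2196]
ee_rot: [3.138, 0.004, 3.118]
wrist_force: [-0.7, 1.2, -0.4]
width: 0.0599
finger_force: 0.0
```

```bash
python3 - <<'E'
from h import *
st(); c=cam("wrist"); im=snap("wrist","w10.png"); snap("scene","s10.png"); snap("top","t10.png")
h=cv2.cvtColor(im,cv2.COLOR_RGB2HSV); m=cv2.inRange(h,(50,120,40),(78,255,255)); m[:,:225]=0; m[:,340:]=0
r=cv2.minAreaRect(cv2.findNonZero(m)); print(r,[np.round(px2w("wrist",q,.047,c),4).tolist() for q in cv2.boxPoints(r)])
for n in["bar_center","cradle_top"]: print(n,[(np.round(d["extent"]).tolist(),round(d["conf"],2)) for d in robot.find_in(n,"wrist")],[(np.round(d["extent"]).tolist(),round(d["conf"],2)) for d in robot.find_in(n,"top")])
def cen(f,box):
    x0,y0,x1,y1=box; q=cv2.cvtColor(cv2.imread("pics/"+f),cv2.COLOR_BGR2HSV)[y0:y1,x0:x1]
    p=cv2.findNonZero((((q[...,0]<8)|(q[...,0]>172))&(q[...,1]>150)).astype(np.uint8)); return len(p),np.round(p[:,0].mean(0)+[x0,y0],2)
for f in("s8","s10"): print(f,cen(f+".png",(252,215,290,250)))
for f in("t0","t10"):
    g=cv2.inRange(cv2.cvtColor(cv2.imread("pics/"+f+".png"),cv2.COLOR_BGR2HSV),(50,120,50),(75,255,255))[200:290,110:150]; p=cv2.findNonZero(g); print(f,None if p is None else (len(p),p[:,0].mean(0)+[110,200]))
for f in("s0","s10"):
    g=cv2.inRange(cv2.cvtColor(cv2.imread("pics/"+f+".png"),cv2.COLOR_BGR2HSV),(50,120,50),(75,255,255))[270:345,320:410]; p=cv2.findNonZero(g); print(f,None if p is None else (len(p),p[:,0].mean(0)+[320,270]))
E
```

```text
t 21.32 p [0.4219 0.352  0.2196] rpy [3.138 0.004 3.118] F [-0.7  1.2 -0.4] M [-0.   -0.   -0.02] w 59.9 g 0.0 q [ 0.59  0.08  1.38  0.    1.67 -0.96]
((276.0, 237.5), (59.0, 16.0), 90.0) [[0.4343, 0.3414, 0.047], [0.4347, 0.3589, 0.047], [0.5048, 0.3576, 0.047], [0.5043, 0.3392, 0.047]]
bar_center [([143.0, 186.0, 56.0, 132.0], 0.95), ([277.0, 37.0, 68.0, 70.0], 0.95), ([277.0, 222.0, 15.0, 183.0], 0.64)] [([197.0, 258.0, 23.0, 57.0], 0.85), ([129.0, 236.0, 7.0, 85.0], 0.84)]
cradle_top [([279.0, 230.0, 68.0, 173.0], 0.58)] [([131.0, 242.0, 38.0, 82.0], 0.78), ([239.0, 136.0, 126.0, 146.0], 0.22)]
s8 (439, array([265.08, 238.71]))
s10 (434, array([265.1 , 238.78]))
t0 (214, array([127.35514019, 241.51869159]))
t10 None
s0 (239, array([366.56903766, 307.17573222]))
s10 (241, array([366.07053942, 306.87966805]))
```

```bash
python3 -c "
from bench import robot
print(robot.close_job())"
```

```text
the job is handed in; nothing more can be done
None
```

The clamp is locked: the lever rests against its stop, the pad is on the frame, the bar is back in its cradle within about 2 mm, and the job was handed in at about 22 s, though the first tries to insert the bar met the socket rim at up to 17 N (limit 32 N).

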